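# Hand-lap a specimen on the sprung lapping table

### The arm

A 6-joint arm with a two-finger parallel gripper is mounted at the origin on a cart in front of the work surface, level with it; the furniture and walls round the work are solid. World frame = base frame: x ahead of the robot, y to its left, z up, the work surface at z = 0. Lengths are in mm, angles in rad, forces in N, time in s.
With the tool pointing down it reaches from about 350 to 725 mm from the base axis. Payload 4.3 kg.
Tool frame: the origin (TCP) lies where the fingers leave the gripper's body, on its centre line; the fingertips stand 73 mm ahead of it and the grasp point (between the pads) lies 54 mm ahead of it; z points along the fingers, y is the line along which they close (so a half turn about z gives the same grasp; the last joint's range is limited). The gripper opens to 85 mm and grips with 20 to 120 N. Pads are 22 mm wide; open, the fingers measure 114 mm over their backs; the gripper's body (76 mm by 85 mm) begins 54 mm behind the grasp point. The pads swing forward as they close: fully open they stand 13 mm farther back than shut.
Start: joints at [1.144, 0.377, 0.081, 1.274, 0, 1.46], TCP at [179.133, 546.416, 303.929] pointing down, gripper open.
Joint ranges: [-2.72, 2.72], [-0.84, 1.66], [-1.02, 1.22], [-1.77, 2.12], [-1.37, 1.28], [-3.14, 3.14]. Speed limits (rad/s): [2.57, 2.57, 3.14, 3.14, 3.14, 3.14].

### API

Orientations are given as a 3x3 rotation matrix whose columns are the frame's x, y, z axes.
In Python, from station import arm, cams, ticket, regions_of gives the robot as it stands. The module is installed in compiled form; this text tells all that it offers.
- The arm moves only by the tool move_arm, never from a script. Its argument "plan" is a list of rows, each a list of 5 numbers: the shift along the tool's x, y, z as a fraction of full scale, then the turn about the tool's z as a fraction of full scale, then the gripper's target within -1 to 1 (fully open at 1, half-way at 0, shut at -1). In form: [[tx, ty, tz, roll, gripper], ...]. A call has 1 to 12 rows; each row is the pose to reach, as a shift and turn from the pose commanded when the call began, along the tool's axes at that moment; what a row does not reach only later rows make up. Full scale, the value 1, is 0.5 m for a shift and 30 degrees for a turn. A row lasts 1/8 s, in which the tool goes at most 62.5 mm and 10.7 degrees, less where a joint would pass 70% of its speed; a pose out of reach is approached as far as the arm can. A call with a number of a shift or a turn outside -1 to 1 is refused whole. A call with a gripper value outside its range is refused whole. The fingers move at their own pace and stop on an object; "grip_force" is the grip in N (left out, the last holds). Time passes only in rows, so rows that repeat a pose let the fingers close. It gives the time, the measured TCP pose, the force, the opening and the grip force at its end, in the units of the state.
- arm.read_state(): the state, without advancing time (a new reading comes with each control period).
- cams.read_camera(name): name is "scene" or "top" or "wrist"; returns the picture (420x560x3 uint8, red, green, blue); there is no depth.
- cams.get_calibration(name): a dict with "fx", "fy", "cx", "cy" (pixels), "k1" (the pictures are not rectified: a ray, as slopes to the right and down, at radius r is drawn at 1 + k1 r^2 times it, then the intrinsics apply), "rvec" (rotation vector, rad) and "tvec" (3), from world to camera coordinates, as OpenCV has them. Camera axes: x right, y down, z forward; pixel columns grow to the right and rows downward; lengths in mm; the calibration is good to about 2 mm. A picture is of the moment at which its call begins: read the wrist's pose just before it. get_calibration takes no time and is no camera call; for the wrist camera it gives the pose at the moment of the call.
- ticket.close_job(): hands the job in; it is judged then, once.
Trained networks look in the newest picture that a camera, given by its name, has taken for a name from the list of things; names that differ only in an ending like _2 or _b are one class to them, and where a whole thing is asked for, a point or a joint stands for the part that bears it (a point fixed in the world has none). Each returns a list of dicts, best first, with "conf" (0 to 1); they miss things now and then, are a little off and sometimes report something else, mostly with a low value. They report only what shows in the picture. A call takes as long as a camera call. They do not tell look-alikes from the thing itself.
- regions_of(query, camera): "mask" (420x560 bool, what is visible of it) and "position" ([column, row] in pixels, amid what is visible of it).
The state is a dict: "t": time; "qpos": joint angles; "dq": joint speeds; "joint_efforts": joint torques, N m; "tool_pos": TCP position; "tcp_rot": TCP orientation; "ft_force": force on the tool from outside, world axes, zero at the start; "moment": the same for the moment, N m; "opening": finger opening in mm; "grasp_force": force on a finger pad.
Only numpy, scipy, OpenCV 4.12 (cv2) and the standard library are available. Lean on these libraries where they do the work, as an engineer would, in place of code of your own. Each camera call takes 0.05 s, during which the arm holds its last target. There are 200 camera calls.

### The job

Lap the round-footed specimen holder: take it by its knob, set it flat on the lapping table over the engraved line at the plain end, press until the sprung plate has sunk about one centimetre, and sweep it along the middle of the plate to the line next to the raised stop bar, keeping the plate sunk by about that much all the way. Then ease off and leave the holder standing on that line. Press only through the holder, never down to the end of the springs, and leave the square-footed holder where it stands.

Things in the scene. Friction and masses are not known exactly. Their poses are not given: they have to be found in the camera images.
- round_center (a point): The specimen holder to use: round steel foot 60 mm across, 20 mm thick, flat underneath; on it an upright round black knob 26 mm across, 46 mm tall (66 mm in all, 0.25 kg). It stands on the bench, z up. This point is on its axis half-way up: 33 mm above its underside, 13 mm above the foot. The knob can be gripped from any side, fingers down to the top of the foot.
- square_center (a point): A bystander: the other specimen holder, with the same knob but a square steel foot 56 x 56 x 20 mm. This point lies on its axis, 33 mm above its underside. It must stay where it is (20 mm allowed).
- lap_mid (a point): Middle of the lapping surface: dark top of a sprung level plate (260 mm along x, 105 along y) on a grey housing fixed to the bench; 68 mm above the bench unloaded; this point sinks with it. x points along the plate to the end with the raised stop bar (14 mm high, near face at x = +114 mm), z up. Thin white lines across the plate: start at x = -70 mm (plain end), finish at +70 mm.
- platen (a joint): How far the sprung plate is pressed down, in m: 0 unloaded, 0.020 at the end of the springs. The holder's own weight does not sink it: it starts to sink at about 4 N and then takes 0.7 N more per mm (about 11 N at 10 mm). It rises again by itself when released.
Mind the look-alikes: they are no part of the job. Leave any green look-alike of the part that bears round_center alone.

How it is judged (in metres and radians):
On the way, in this order (a step that is already met when the one before it is completed fails the run):
1. the round-footed holder stands on the start line (within 20 mm along and 25 mm across) with the plate pressed down 4 to 16 mm (x of round_center in the frame of lap_mid between -0.09 and -0.05 m and y of round_center in the frame of lap_mid between -0.025 and 0.025 m and z of round_center in the frame of lap_mid below 0.043 m and value of joint platen between 0.004 and 0.016 m), for 0.2 s.
2. it passes the middle of the plate, the plate still pressed down 4 to 16 mm (x of round_center in the frame of lap_mid between -0.015 and 0.015 m and y of round_center in the frame of lap_mid between -0.025 and 0.025 m and z of round_center in the frame of lap_mid below 0.043 m and value of joint platen between 0.004 and 0.016 m), for 0.05 s.
3. it reaches the finish line (within 20 mm along and 25 mm across), the plate still pressed down 4 to 16 mm (x of round_center in the frame of lap_mid between 0.05 and 0.09 m and y of round_center in the frame of lap_mid between -0.025 and 0.025 m and z of round_center in the frame of lap_mid below 0.043 m and value of joint platen between 0.004 and 0.016 m), for 0.1 s.
At the end, for the whole second after the job is handed in: The round-footed holder stands upright on the lapping surface, its axis within 20 mm of the finish line and 25 mm of the plate's middle line, and the plate is up again (within 3 mm) (x of round_center in the frame of lap_mid between 0.05 and 0.09 m and y of round_center in the frame of lap_mid between -0.025 and 0.025 m and z of round_center in the frame of lap_mid between 0.028 and 0.038 m and angle between round_center's own z axis and vertical below 0.15 rad and value of joint platen below 0.003 m); the robot touches nothing.
It fails at once if the plate is pressed to the end of its springs (more than 18.5 mm) (value of joint platen above 0.0185 m).
It fails at once if between the lines (the middle 90 mm) the holder is on or close above the plate without pressure (plate down less than 3 mm) (x of round_center in the frame of lap_mid between -0.045 and 0.045 m and y of round_center in the frame of lap_mid between -0.05 and 0.05 m and z of round_center in the frame of lap_mid below 0.058 m and value of joint platen below 0.003 m).
It fails at once if the fingers press on the lapping surface itself (x of the grasp point in the frame of lap_mid between -0.12 and 0.12 m and y of the grasp point in the frame of lap_mid between -0.05 and 0.05 m and z of the grasp point in the frame of lap_mid below 0.024 m).
It fails at once if the square-footed holder is moved by more than 20 mm (distance of square_center from where it was at the start of the episode above 0.02 m).
It also fails if it takes over 48 s, if anything falls off the work surface, if the arm or the gripper's body presses on something with over 40 N, if the wrist force passes 120 N, or if a joint passes its speed limit or range.

## Working session

There is one attempt and no reset: what is moved stays moved. The work goes in short steps, Python scripts to look and compute and a tool call to move; the robot and the scene stay as the last step left them, time stands still between calls to the robot, and variables do not carry over. Pictures are saved under pics/ and viewed, at most 10 in all, crops included, and the job is handed in when it is done.

Besides the shell and the picture viewer there is one more tool, called after "Call:" in YAML: its name, and indented under it one key for each argument. move_arm: Moves the arm, as the interface text tells. Its arguments: {"type":"object","properties":{"plan":{"type":"array","items":{"type":"array","items":{"type":"number","minimum":-1,"maximum":1}}},"grip_force":{"type":"number"}},"required":["plan"]}

```bash
mkdir -p pics
cat > h.py <<'E'
import numpy as np,cv2
from station import arm,cams,ticket,regions_of
def ray(cam,px,cal=None):
    c=cal or cams.get_calibration(cam)
    K=np.array([[c['fx'],0,c['cx']],[0,c['fy'],c['cy']],[0,0,1.]])
    u=cv2.undistortPoints(np.array([[px]],float),K,np.array([c['k1'],0,0,0.]))[0,0]
    R=cv2.Rodrigues(np.array(c['rvec'],float))[0];t=np.array(c['tvec'],float).ravel()
    return -R.T@t,R.T@np.array([u[0],u[1],1])
def onz(cam,px,z,cal=None):
    o,d=ray(cam,px,cal);return (o+d*(z-o[2])/d[2]).round(1)
def proj(cam,P,cal=None):
    c=cal or cams.get_calibration(cam)
    K=np.array([[c['fx'],0,c['cx']],[0,c['fy'],c['cy']],[0,0,1.]])
    return cv2.projectPoints(np.array(P,float).reshape(-1,1,3),np.array(c['rvec'],float),np.array(c['tvec'],float),K,np.array([c['k1'],0,0,0.]))[0][:,0].round(1)
E
python3 - <<'E'
from h import *
for c in ['scene','top']:
    im=cams.read_camera(c);cv2.imwrite(f'pics/{c}.png',im[:,:,::-1])
    for q in ['round_center','square_center','lap_mid']:
        for r in regions_of(q,c)[:4]:
            print(c,q,round(r['conf'],2),np.round(r['position']),r['mask'].sum(), onz(c,r['position'],33 if q!='lap_mid' else 68))
s=arm.read_state();print(s)
E
```

```text
scene round_center 0.74 [370. 241.] 581 [ 717.4 -253.8   33. ]
scene round_center 0.68 [337. 252.] 618 [ 622.4 -230.6   33. ]
scene round_center 0.58 [308. 233.] 561 [ 645.8 -129.4   33. ]
scene square_center 0.77 [298. 283.] 840 [ 474.  -244.9   33. ]
scene square_center 0.62 [175. 203.] 2294 [527.  225.3  33. ]
scene lap_mid 0.71 [175. 204.] 2487 [482. 162.  68.]
top round_center 0.85 [356. 207.] 457 [ 615.6 -223.8   33. ]
top round_center 0.81 [310. 183.] 509 [ 674.8 -115.9   33. ]
top round_center 0.62 [359. 158.] 482 [ 732.6 -236.1   33. ]
top square_center 0.94 [357. 258.] 594 [ 495.6 -220.8   33. ]
top lap_mid 0.72 [182. 262.] 5599 [494.5 176.9  68. ]
{'t': 0.4, 'qpos': array([1.14371648e+00, 3.77406642e-01, 8.07960541e-02, 1.27442219e+00,
       7.75317862e-06, 1.46051999e+00]), 'dq': array([-0.00044261,  0.00076897,  0.00166462,  0.0010972 ,  0.000271  ,
       -0.00059726]), 'joint_efforts': array([-3.34912938e-04, -4.62938118e+01,  2.69742662e+01,  5.87716655e-03,
       -7.25419613e-05,  9.11585687e-06]), 'tool_pos': array([179.08522185, 546.33861251, 303.78927549]), 'tcp_rot': array([[-9.50236074e-01,  3.11530725e-01, -1.04999460e-04],
       [ 3.11530741e-01,  9.50236051e-01, -2.12003929e-04],
       [ 3.37285346e-05, -2.34164341e-04, -9.99999972e-01]]), 'ft_force': array([ 0.44539489, -0.16523481, -0.06013806]), 'moment': array([ 0.00502589, -0.03035358,  0.0565894 ]), 'grasp_force': 0.0, 'opening': 85.50637572814779}
```

View pics/top.png

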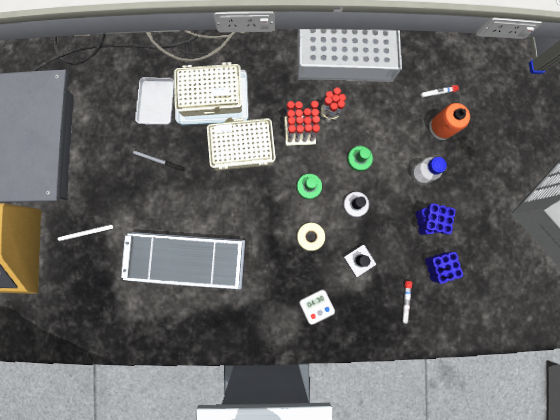

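View pics/scene.png

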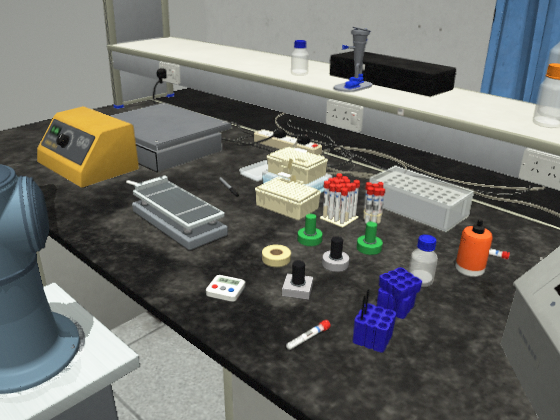

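The target candidates in top are the greens at (310,186) and (360,158), the steel round foot at (356,204) and a tape roll at (311,237). The steel round one fits. The square-footed holder is at (360,260). I'll confirm it and the plate's bar end in an enlarged crop.

Run:
```python
from h import *
t=cv2.imread('pics/top.png');s=cv2.imread('pics/scene.png')
a=cv2.resize(t[225:300,110:260],(800,400)[:2] and (600,300),interpolation=cv2.INTER_CUBIC)
b=cv2.resize(s[170:250,120:230],(412,300),interpolation=cv2.INTER_CUBIC)
c=cv2.resize(t[180:280,330:395],(195,300),interpolation=cv2.INTER_CUBIC)
d=cv2.resize(s[225:305,275:360],(319,300))
o=np.zeros((600,800,3),np.uint8);o[:300,:600]=a;o[:300,600:795]=c;o[300:,:412]=b;o[300:,420:739]=d
cv2.imwrite('pics/crop.png',o)
```

```text
(no output)
```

View pics/crop.png

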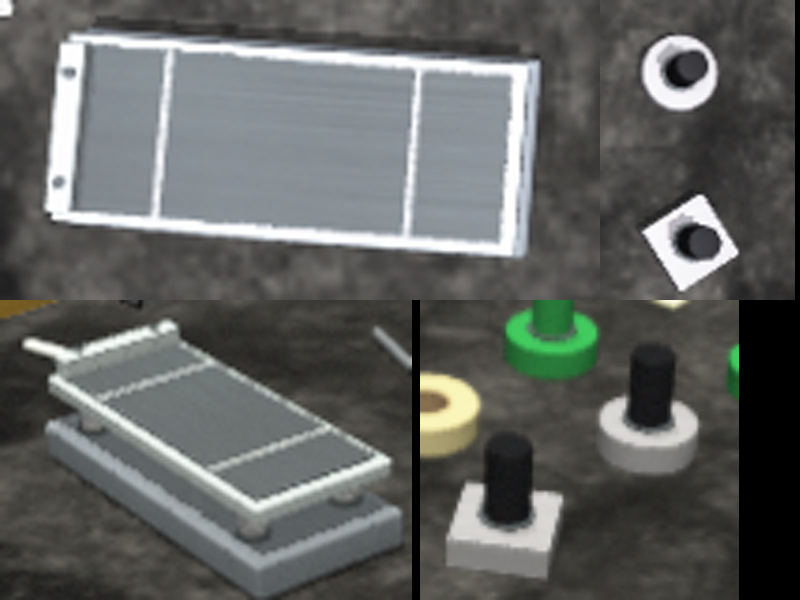

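The steel round-footed holder with the black knob is at top (357,204). Only this one has a round steel foot; the other two round ones are green. The stop bar is at the plate's left end (col ~126), so the start line is at col ~213 and the finish at col ~150.

Run:
```python
from h import *
g=lambda x,y:onz('top',(110+(x+.5)/4-.5,225+(y+.5)/4-.5),68)
S=[g(419,70),g(407,237)];F=[g(169,50),g(155,217)]
print('start',S,'fin',F)
s=(S[0]+S[1])/2;f=(F[0]+F[1])/2;e=f-s
print(s,f,np.linalg.norm(e),np.degrees(np.arctan2(e[1],e[0])),(s+f)/2)
print('top foot',onz('top',(330+80.5/3-.5,180+72.5/3-.5),20),'knob',onz('top',(330+91/3-.5,180+68/3-.5),66))
k=lambda x,y,z:onz('scene',(275+(x-420)*85/319,225+(y-300)*80/300),z)
print('scene',k(653,352,66),k(648,425,20), 'sq',onz('top',(330+91/3,180+240/3),20))
r=[m for m in regions_of('round_center','top')]
```

```text
start [array([537.5, 103.9,  68. ]), array([445.8, 110.8,  68. ])] fin [array([550.3, 244.3,  68. ]), array([457.9, 251. ,  68. ])]
[491.65 107.35  68.  ] [504.1  247.65  68.  ] 140.85131344790506 84.92894603342643 [497.875 177.5    68.   ]
top foot [ 624.8 -226.8   20. ] knob [ 622.5 -224.7   66. ]
scene [ 623.3 -227.5   66. ] [ 618.5 -231.5   20. ] sq [ 491.3 -231.2   20. ]
```

Call:
move_arm:
  plan:
    - [-0.8, -0.72, 0, 1, 1]
    - [-0.8, -0.72, 0, 1, 1]
    - [-0.8, -0.72, 0, 1, 1]
    - [-0.8, -0.72, 0, 1, 1]
    - [-0.8, -0.72, 0, 1, 1]
    - [-0.8, -0.72, 0, 1, 1]
    - [-0.8, -0.72, 0, 1, 1]
    - [-0.8, -0.72, 0, 1, 1]
    - [-0.8, -0.72, 0, 1, 1]
    - [-0.8, -0.72, 0, 1, 1]

```text
t: 1.7
tool_pos: [448.3, 77.7, 304.0]
tcp_rot: [[-0.664, 0.748, 0.001], [0.748, 0.664, -0.0], [-0.001, 0.001, -1.0]]
ft_force: [-1.1, 0.0, 1.5]
opening: 85.6
grasp_force: 0.0
```

Call:
move_arm:
  plan:
    - [-0.69, -0.143, 0.15, 1, 0.4]
    - [-0.69, -0.143, 0.15, 1, 0.4]
    - [-0.69, -0.143, 0.15, 1, 0.4]
    - [-0.69, -0.143, 0.15, 1, 0.4]
    - [-0.69, -0.143, 0.15, 1, 0.4]
    - [-0.69, -0.143, 0.15, 1, 0.4]
    - [-0.69, -0.143, 0.15, 1, 0.4]
    - [-0.69, -0.143, 0.15, 1, 0.4]

```text
t: 2.7
tool_pos: [623.8, -223.4, 228.8]
tcp_rot: [[-0.206, 0.978, -0.001], [0.978, 0.206, 0.001], [0.001, -0.001, -1.0]]
ft_force: [-0.0, 0.4, 0.1]
opening: 60.2
grasp_force: 0.0
```

Run:
```python
from h import *
c=cams.get_calibration('wrist');im=cams.read_camera('wrist');cv2.imwrite('pics/w1.png',im[:,:,::-1])
s=arm.read_state();print(s['tool_pos'],s['tcp_rot'],s['opening'],s['qpos'])
for r in regions_of('round_center','wrist')[:4]:
    m=r['mask'];ys,xs=np.nonzero(m);print(r['conf'],r['position'],m.sum(),xs.min(),xs.max(),ys.min(),ys.max(),onz('wrist',r['position'],33,c))
print('pred',proj('wrist',[[623,-227,20],[623,-227,66]],c))
```

```text
[ 623.76471835 -223.13134445  229.31384643] [[-2.07070008e-01  9.78326097e-01 -2.44559948e-04]
 [ 9.78325803e-01  2.07070136e-01  7.62280104e-04]
 [ 7.96399581e-04 -8.14139608e-05 -9.99999680e-01]] 60.038544783177606 [-4.39441814e-01  5.86099207e-01  2.21081769e-01  1.20632451e+00
  5.85811143e-04  9.22775152e-01]
0.67 [271.9, 202.6] 3874 239 308 168 238 [ 622.8 -220.9   33. ]
0.66 [360.0, 84.1] 4825 319 396 42 122 [ 668.  -118.3   33. ]
0.61 [394.2, 242.2] 4119 356 428 209 283 [ 731.1 -233.3   33. ]
pred [[270.7 205.5]
 [270.2 222.4]]
```

View pics/w1.png

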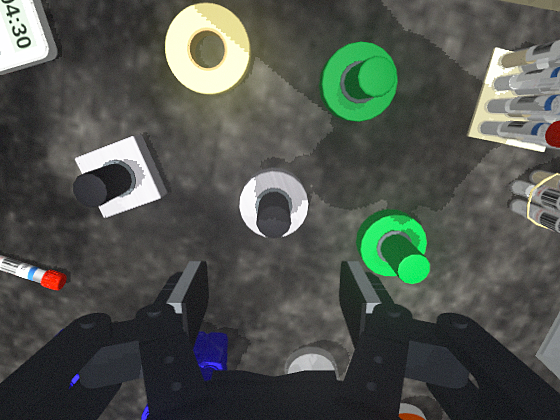

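Round foot centre is at wrist (274,204), knob top at (273,221); the target is about (625.5, -226.5). I'll descend and grip.

Call:
move_arm:
  plan:
    - [-0.0074, 0.002, 0.0, 0.35, 0.4]
    - [-0.0074, 0.002, 0.1, 0.567, 0.4]
    - [-0.0074, 0.002, 0.18, 0.567, 0.4]
    - [-0.0074, 0.002, 0.23, 0.567, 0.4]
    - [-0.0074, 0.002, 0.264, 0.567, 0.4]
    - [-0.0074, 0.002, 0.264, 0.567, 0.4]
    - [-0.0074, 0.002, 0.264, 0.567, -1]
    - [-0.0074, 0.002, 0.264, 0.567, -1]
    - [-0.0074, 0.002, 0.264, 0.567, -1]
    - [-0.0074, 0.002, 0.264, 0.567, -1]
    - [-0.0074, 0.002, 0.264, 0.567, -1]
  grip_force: 80

```text
t: 4.18
tool_pos: [626.7, -228.8, 98.8]
tcp_rot: [[0.09, 0.996, 0.003], [0.996, -0.09, -0.001], [-0.001, 0.003, -1.0]]
ft_force: [-1.1, 0.1, 6.5]
opening: 24.2
grasp_force: 78.6
```

Call:
move_arm:
  plan:
    - [0, 0, -0.08, 0, -1]
    - [0, 0, -0.16, 0, -1]
    - [0.1, -0.05, -0.22, 0, -1]
    - [0.2, -0.1, -0.22, 0, -1]
    - [0.3, -0.15, -0.22, 0, -1]
    - [0.4, -0.2, -0.22, 0, -1]
    - [0.5, -0.25, -0.22, 0, -1]
    - [0.58, -0.295, -0.22, 0, -1]
    - [0.646, -0.329, -0.22, 0, -1]
    - [0.646, -0.329, -0.22, 0, -1]
    - [0.646, -0.329, -0.22, 0, -1]

```text
t: 5.55
tool_pos: [491.2, 107.9, 207.0]
tcp_rot: [[0.09, 0.996, 0.001], [0.996, -0.09, -0.0], [-0.0, 0.001, -1.0]]
ft_force: [-0.2, -0.9, -1.9]
opening: 24.4
grasp_force: 79.2
```

Run:
```python
from h import *
c=cams.get_calibration('wrist');im=cams.read_camera('wrist');
s=arm.read_state();print(s['t'],s['tool_pos'],s['tcp_rot'],s['opening'],s['ft_force'])
p=s['tool_pos'];z0=p[2]-98.8
print('pred start/fin',proj('wrist',[[445.8,110.8,68],[537.5,103.9,68],[457.9,251,68],[550.3,244.3,68]],c), 'axis foot',proj('wrist',[[p[0],p[1],z0+20]],c))
t=cams.read_camera('top')[180:300,100:260]
a=cv2.resize(t,(480,360),interpolation=cv2.INTER_CUBIC)
o=np.zeros((600,800,3),np.uint8);o[:315,:420]=cv2.resize(im,(420,315));o[230:590,320:800]=a;
cv2.imwrite('pics/w2.png',im[:,:,::-1]);cv2.imwrite('pics/t2.png',a[:,:,::-1])
```

```text
5.6 [491.40538693 107.48468238 206.96802264] [[ 9.07410401e-02  9.95874376e-01  5.38617467e-04]
 [ 9.95874494e-01 -9.07408950e-02 -2.87949255e-04]
 [-2.37886653e-04  5.62524213e-04 -9.99999813e-01]] 24.448981338753384 [-0.21847197  1.60608075 -2.18672678]
pred start/fin [[202.8 230.5]
 [343.3 228.6]
 [187.9 -12.2]
 [357.4 -15.5]] axis foot [[272.3 271.2]]
```

View pics/w2.png

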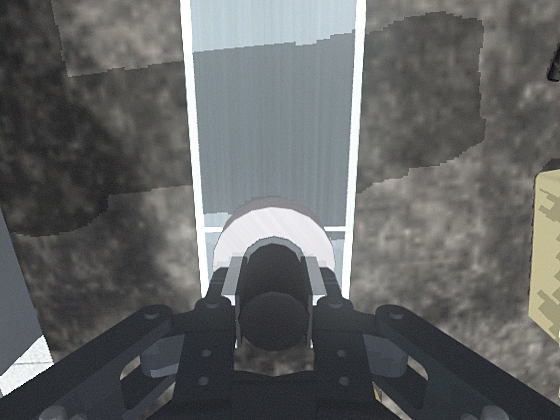

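Call:
move_arm:
  plan:
    - [0, 0.003, 0.03, 0, -1]
    - [0, 0.003, 0.055, 0, -1]
    - [0, 0.003, 0.07, 0, -1]
    - [0, 0.003, 0.078, 0, -1]
    - [0, 0.003, 0.084, 0, -1]
    - [0, 0.003, 0.09, 0, -1]
    - [0, 0.003, 0.09, 0, -1]
    - [0, 0.003, 0.09, 0, -1]

```text
t: 6.65
tool_pos: [492.3, 107.9, 162.4]
tcp_rot: [[0.09, 0.996, 0.0], [0.996, -0.09, -0.0], [-0.0, 0.0, -1.0]]
ft_force: [-4.4, -1.8, 4.5]
opening: 24.8
grasp_force: 79.8
```

Call:
move_arm:
  plan:
    - [0, 0, 0.004, 0, -1]
    - [0, 0, 0.008, 0, -1]
    - [0, 0, 0.012, 0, -1]
    - [0, 0, 0.012, 0, -1]
    - [0, 0, 0.012, 0, -1]
    - [0, 0, 0.012, 0, -1]
    - [0, 0, 0.012, 0, -1]

```text
t: 7.52
tool_pos: [492.5, 108.0, 156.9]
tcp_rot: [[0.09, 0.996, 0.001], [0.996, -0.09, -0.0], [0.0, 0.001, -1.0]]
ft_force: [-4.4, -1.4, 8.7]
opening: 24.3
grasp_force: 80.1
```

Run:
```python
from h import *
t=cams.read_camera('top')[180:300,100:260];s=cams.read_camera('scene')[150:260,100:260]
print(arm.read_state()['ft_force'],arm.read_state()['tool_pos'])
o=np.zeros((600,800,3),np.uint8);o[:300,:400]=cv2.resize(t,(400,300));o[50:600,0:800]=cv2.resize(s,(800,550),interpolation=cv2.INTER_CUBIC)
cv2.imwrite('pics/s3.png',o[50:,:,::-1])
```

```text
[-5.17815885 -0.38002654  8.56188283] [492.44296333 108.01367007 156.92751085]
```

View pics/s3.png

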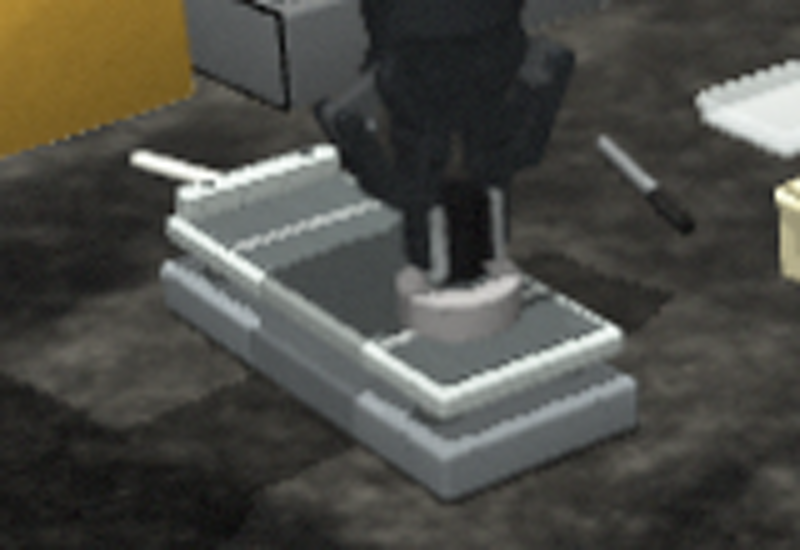

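The holder stands on the start line, and the force and TCP drop agree on about 10 mm of sink. Sweeping now.

Call:
move_arm:
  plan:
    - [0.015, 0, 0, 0, -1]
    - [0.03, 0, 0, 0, -1]
    - [0.045, 0, 0, 0, -1]
    - [0.06, 0, 0, 0, -1]
    - [0.075, 0, 0, 0, -1]
    - [0.09, 0, 0, 0, -1]
    - [0.105, 0, 0, 0, -1]
    - [0.12, 0, 0, 0, -1]
    - [0.13, 0, 0, 0, -1]
    - [0.14, 0, 0, 0, -1]
    - [0.14, 0, 0, 0, -1]

```text
t: 9.0
tool_pos: [501.4, 177.5, 157.9]
tcp_rot: [[0.09, 0.996, 0.006], [0.996, -0.09, -0.001], [-0.001, 0.006, -1.0]]
ft_force: [0.4, -4.1, 8.1]
opening: 24.6
grasp_force: 80.2
```

Call:
move_arm:
  plan:
    - [0.015, 0, 0.001, 0, -1]
    - [0.03, 0, 0.001, 0, -1]
    - [0.045, -0.002, 0.001, 0, -1]
    - [0.06, -0.002, 0.001, 0, -1]
    - [0.075, -0.002, 0.001, 0, -1]
    - [0.09, -0.002, 0.001, 0, -1]
    - [0.105, -0.002, 0.001, 0, -1]
    - [0.12, -0.002, 0.001, 0, -1]
    - [0.13, -0.002, 0.001, 0, -1]
    - [0.14, -0.002, 0.001, 0, -1]
    - [0.14, -0.002, 0.001, 0, -1]
    - [0.14, -0.002, 0.001, 0, -1]

```text
t: 10.5
tool_pos: [506.5, 247.5, 157.5]
tcp_rot: [[0.09, 0.996, 0.006], [0.996, -0.09, -0.0], [0.0, 0.006, -1.0]]
ft_force: [0.2, -4.2, 8.9]
opening: 24.2
grasp_force: 80.2
```

Call:
move_arm:
  plan:
    - [0, 0, -0.006, 0, -1]
    - [0, 0, -0.012, 0, -1]
    - [0, 0, -0.018, 0, -1]
    - [0, 0, -0.021, 0, -1]
    - [0, 0, -0.021, 0, -1]
    - [0, 0, -0.021, 0, -1]
    - [0, 0, -0.021, 0, -1]

```text
t: 11.38
tool_pos: [504.1, 247.8, 165.9]
tcp_rot: [[0.09, 0.996, 0.0], [0.996, -0.09, 0.001], [0.001, 0.0, -1.0]]
ft_force: [2.5, 0.3, 2.6]
opening: 24.3
grasp_force: 79.6
```

Call:
move_arm:
  plan:
    - [0, 0, -0.002, 0, -1]
    - [0, 0, -0.002, 0, -1]
    - [0, 0, -0.002, 0, -0.1]
    - [0, 0, -0.002, 0, 0.3]
    - [0, 0, -0.002, 0, 0.5]
    - [0, 0, -0.002, 0, 0.5]
    - [0, 0, -0.04, 0, 0.5]
    - [0, 0, -0.1, 0, 0.5]
    - [0, 0, -0.18, 0, 0.5]
    - [0, 0, -0.25, 0, 0.5]
    - [0, 0, -0.25, 0, 0.5]
    - [0, 0, -0.25, 0, 0.5]

```text
t: 12.88
tool_pos: [503.8, 247.4, 290.3]
tcp_rot: [[0.09, 0.996, -0.001], [0.996, -0.09, -0.0], [-0.0, -0.001, -1.0]]
ft_force: [0.5, -0.7, -0.2]
opening: 64.1
grasp_force: 0.0
```

Run:
```python
from h import *
c=cams.get_calibration('wrist');im=cams.read_camera('wrist');cv2.imwrite('pics/w4.png',im[:,:,::-1])
s=arm.read_state();print(s['t'],s['tool_pos'],s['opening'],s['ft_force'])
print('line',proj('wrist',[[457.9,251,68],[550.3,244.3,68]],c),'exp foot bottom',proj('wrist',[[504,247.7,68],[504,247.7,88]],c))
for r in regions_of('round_center','wrist')[:2]: print(r['conf'],r['position'],onz('wrist',r['position'],98,c))
```

```text
12.925 [503.47145783 247.27836602 289.72810595] 64.35590970045155 [ 0.93965094 -0.11370017 -0.80513651]
line [[221.2 198.3]
 [325.2 196.5]] exp foot bottom [[273.  197.3]
 [273.  203.2]]
0.64 [271.9, 202.1] [503.5 251.4  98. ]
0.58 [417.4, 414.3] [630.1  16.9  98. ]
```

View pics/w4.png

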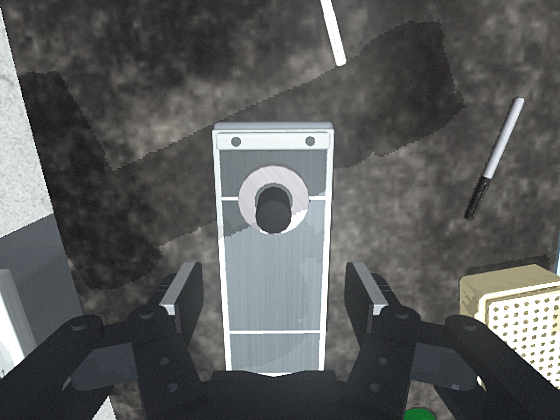

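The holder stands upright on the finish line: foot centre at (273,200), line at row 198, plate middle at col ~273. It is released and clear of the gripper.

```bash
python3 -c "
from station import ticket
print(ticket.close_job())"
```

```text
the job is handed in; nothing more can be done
None
```

I lapped the round-footed holder from the start line to the finish line with the plate sunk about 1 cm, left it standing upright and released on the finish line, and handed the job in; no verdict came back.

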